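# Fit the splash guard in front of the drive coupling

## Task

Take the yellow guard plate by its orange fin out of its stand and fit it in the frame in front of the drive coupling, fin towards the robot: the header bar leaves no room to drop it in upright, so enter its lower edge in the slot with the top leaning out towards you, then straighten it upright under the header, back against its stops. Then swing the orange latch lever fully closed across the front of the guard, and let go. Leave the plain steel plate and the other loose things where they are.

Things in the scene. Friction and masses are not known exactly. Their poses are not given: they have to be found in the camera images.
- guard_grip (a point): Middle of the orange grip fin of the yellow guard plate (120 wide y, 130 high z, 8 thick x, 0.3 kg). The fin stands out of its front face (-x): 12 thick (y), 36 high, reaching 58 from the face. This point: 54 above the lower edge, 40 in front of the front face (44 from mid-thickness). Guard axes: z to its upper edge, x out of its back.
- guard_foot (a point): Middle of the guard's lower edge, at mid-thickness; guard axes. guard_grip is 44 to -x and 54 up from here. At the start the guard stands in the stand's front slot, leaning up to 7 degrees; the slot holds its lower 20, so lift it 35 or more.
- stand: Grey and black stand, 135 x 130, 30 high, holding the guard in its front slot (at its origin) and a plain steel plate in the slot 50 behind. Slots 10 wide, 20 deep, floor 10 above the bench. Origin on the bench; x to its back.
- slot (a point): Middle of the frame's slot floor, 16 above the bench; guard_foot ends here within a few mm. Frame axes: z up, x to the back (away from the robot), y along the slot. The slot is 10 wide at its floor, about 15 at its mouth; side posts 130 apart (guard 120). Floor, stops and header lean back 5 degrees, and so does a guard that is home against its two rubber stops: guard_grip is then 39 to -x and 58 above here.
- lip (a point): Middle of the top of the slot's yellow front lip, 29 above the bench, 14 to -x of slot; the lip slopes outward 25 degrees. Frame axes.
- header (a point): Middle of the lower front edge of the aluminium header bar (36 deep, 14 high, 150 wide) over the slot, 154 above the bench, 8 to -x of slot; it hangs 16 in front of the face of a guard that is home and 6 above its upper edge. Frame axes.
- valve_block (a point): Middle of the lower front edge of the grey valve block bolted on the header: 80 wide (y), 62 deep, 50 high, leaning back 5 degrees; 169 above the bench, 19 to -x of slot. It overhangs the fin: a gripper holding the fin, or pushing the latch knob closed, must be inclined with its body to the robot side: some 15 degrees when the guard is home, so about 30 when it leans out to enter. Frame axes.
- latch_pivot (a point): Hinge axis (vertical) of the orange latch, on an aluminium post at the left (+y) of the frame, 20 to -x and 90 to +y of slot; this point is 112 above the bench, at the top of the hub. Frame axes.
- latch_knob (a point): Orange knob at the end of the latch lever: upright cylinder 18 diameter, from 99 to 127 above the bench, 55 from the hinge axis; this point is on its axis 118 above the bench. The lever is a bar 12 x 12, 99 to 111 above the bench, with a rubber nose on the side that meets the guard.
- latch (a joint): Latch angle, rad. 0 = closed: lever along the front of the guard, pointing from the pivot to -y of the frame; grows as it opens, 1.57 = pointing to -x of the frame (the robot side), 2.4 = fully open, out to the left. Stays where it is left by friction (about 1 N at the knob).
- blank: Plain steel plate without fin, 8 x 120 x 130, in the rear slot of the stand. Leave alone.
- oil: Yellow oil bottle, 60 diameter, 130 high. Leave alone.
- jar: Clear jar, 60 diameter, 70 high. Leave alone.
- wrench: Wrench, 170 long, lying on the bench. Leave alone.
- dustcap: Red dust cap, 32 diameter, 22 high, on the bench by the frame. Leave alone.
- coupler: Brass hose coupler, 34 diameter, 56 high, on the bench by the stand. Leave alone.
- adapter: Aluminium adapter, 40 diameter, 34 high, on the bench. Leave alone.
There are look-alikes about, which are no part of the job. Of the things like the part that bears guard_grip, leave any that is purple or white; of the rest the smaller one is meant.

How it is judged:
On the way, in this order (a step that is already met when the one before it is completed fails the run):
1. the guard's lower edge is in the frame's slot (below the top of the lip) while the guard still leans out, 6 degrees or more from upright, top towards the robot (z of guard_foot in the frame of slot between -0.006 and 0.01 m and x of guard_foot in the frame of slot between -0.011 and 0.006 m and y of guard_foot in the frame of slot between -0.012 and 0.012 m and angle between guard_foot's own z axis and vertical above 0.1 rad and x of guard_grip in the frame of slot below -0.0475 m), for 0.05 s.
2. the guard stands home: lower edge on the slot floor, upright (it leans back 5 degrees on its stops), latch still open (z of guard_foot in the frame of slot between -0.006 and 0.005 m and x of guard_foot in the frame of slot between -0.011 and 0.006 m and y of guard_foot in the frame of slot between -0.012 and 0.012 m and angle between guard_foot's own z axis and vertical below 0.14 rad and x of guard_grip in the frame of slot above -0.047 m and angle between the x axis of guard_foot and the x axis of slot, either way round below 0.16 rad and value of joint latch above 0.5 rad), for 0.2 s.
3. the latch is closed (value of joint latch below 0.12 rad), for 0.2 s.
At the end, for the whole second after the job is handed in: The guard is home: lower edge within 5 mm of the slot floor, within 12 mm of the middle along the slot, fin towards the robot, within 8 degrees of vertical and back against its stops to within about 8 mm at the fin; the latch is closed to within 0.12 rad; nothing else moved by more than 30 mm (z of guard_foot in the frame of slot between -0.006 and 0.005 m and x of guard_foot in the frame of slot between -0.011 and 0.006 m and y of guard_foot in the frame of slot between -0.012 and 0.012 m and angle between guard_foot's own z axis and vertical below 0.14 rad and x of guard_grip in the frame of slot above -0.047 m and angle between the x axis of guard_foot and the x axis of slot, either way round below 0.16 rad and value of joint latch below 0.12 rad); the robot touches nothing.
It fails at once if the steel plate or another loose thing is moved by more than 30 mm (distance of any of blank, oil, jar, wrench, dustcap, coupler, adapter from where it was at the start of the episode above 0.03 m).
It also fails if it takes over 72 s, if anything falls off the work surface, if the arm or the gripper's body presses on something with over 40 N, if the wrist force passes 120 N, or if a joint passes its speed limit or range.

## Robot

A 6-joint arm with a two-finger parallel gripper is mounted at the origin on the work surface. World frame = base frame: x ahead of the robot, y to its left, z up, the work surface at z = 0. Lengths are in m, angles in rad, forces in N, time in s.
With the tool pointing down it reaches from about 0.3 to 0.875 m from the base axis. Payload 6.4 kg.
Tool frame: the origin (TCP) lies at the very end of the fingers, on their centre line; the grasp point (between the pads) lies 19 mm behind it; z points along the fingers, y is the line along which they close (so a half turn about z gives the same grasp; the last joint's range is limited). The gripper opens to 88 mm and grips with 3 to 60 N. Pads are 18 mm wide; open, the fingers measure 123 mm over their backs; the gripper's body (75 mm by 187 mm) begins 45 mm behind the grasp point.
Start: joints at [1.047, 0.181, 1.607, -0, 1.354, -0.206], TCP at [0.18, 0.546, 0.239] pointing down, gripper open.
Joint ranges: [-2.99, 2.99], [-0.89, 2.07], [0.3, 2.58], [-1.14, 4.28], [0, 2.63], [-3.12, 3.12]. Speed limits (rad/s): [2.57, 2.57, 3.01, 3.14, 3.14, 3.14].

## Interface

Orientations are given as a unit quaternion [x, y, z, w].
In Python, from workcell import sense, get_image, get_calibration, ctrl, search_frame, outline_of, tip_of gives the robot as it stands.
- The arm moves only by the shell command python3 -m crank 'ROWS' [OPENING] [FORCE]. ROWS is JSON, a list of rows, each an object with "travel": the shift along the world's x, y, z in mm, a list of three; "dr": the turn, a rotation vector about the world's x, y, z in degrees, a list of three. In form: [{"travel": [x, y, z], "dr": [rx, ry, rz]}, ...]. A call has 1 to 12 rows; each row is the pose to reach, as a shift and turn from the pose commanded when the call began; what a row does not reach only later rows make up. A row lasts 1/8 s, in which the tool goes at most 62.5 mm and 10.7 degrees, less where a joint would pass 70% of its speed; a pose out of reach is approached as far as the arm can. A call with a gripper value outside its range is refused whole. OPENING is the opening, from -1 (shut) to 1 (fully open), so that 0 is half open, set as the call begins (- or left out, the last holds). The fingers move at their own pace and stop on an object; FORCE is the grip in N (left out, the last holds). Time passes only in rows, so rows that repeat a pose let the fingers close. It gives the time, the measured TCP pose, the force, the opening and the grip force at its end, in the units of the state.
- sense(): the state, without advancing time (a new reading comes with each control period).
- get_image(name): name is "side" or "top"; returns the picture (420x560x3 uint8, red, green, blue); there is no depth.
- get_calibration(name): a dict with "vertical_fov" (degrees; the focal length in pixels is half the picture's height over the tangent of half this angle, whatever the lens; pixels are square), "cx", "cy" (the principal point, pixels), "distortion" ([k1, k2, p1, p2, k3] as OpenCV has them; the pictures are not rectified), "R" (3x3) and "t" (3): a world point X has camera coordinates R X + t. Camera axes: x right, y down, z forward; pixel columns grow to the right and rows downward; lengths in m; the calibration is good to about 2 mm. A picture is of the moment at which its call begins. get_calibration takes no time and is no camera call.
- ctrl.finish_job(): hands the job in; it is judged then, once.
Trained networks look in the newest picture that a camera, given by its name, has taken for a name from the list of things; names that differ only in an ending like _2 or _b are one class to them, and where a whole thing is asked for, a point or a joint stands for the part that bears it (a point fixed in the world has none). Each returns a list of dicts, best first, with "score" (0 to 1); they miss things now and then, are a little off and sometimes report something else, mostly with a low value. They report only what shows in the picture. A call takes as long as a camera call. They do not tell look-alikes from the thing itself.
- search_frame(camera, name): "location" ([row, column] in pixels, amid what is visible of it).
- outline_of(camera, name): "mask" (420x560 bool, what is visible of it) and "location" ([row, column] in pixels, amid what is visible of it).
- tip_of(camera, name): "location" ([row, column] in pixels: a listed point, or the origin of a listed thing).
The state is a dict: "time_s": time; "joint_positions": joint angles; "qd": joint speeds; "joint_efforts": joint torques, N m; "position": TCP position; "tcp_rot": TCP orientation; "contact_force": force on the tool from outside, world axes, zero at the start; "moment": the same for the moment, N m; "finger_gap": finger opening in m; "grip_force": force on a finger pad.
Only numpy, scipy, OpenCV 4.12 (cv2) and the standard library are available. Lean on these libraries where they do the work, as an engineer would, in place of code of your own. Each camera call takes 0.05 s, during which the arm holds its last target. There are 200 camera calls.

## Working session

There is one attempt and no reset: what is moved stays moved. The work goes in short steps, Python scripts to look and compute and a shell command to move; the robot and the scene stay as the last step left them, time stands still between calls to the robot, and variables do not carry over. Pictures are saved under pics/ and viewed, at most 11 in all, crops included, and the job is handed in when it is done.

```bash
mkdir -p pics; ls; cat > h.py <<'E'
import numpy as np, cv2
from workcell import *
from scipy.spatial.transform import Rotation as Rn
def K(n):
    c=get_calibration(n); f=210/np.tan(np.radians(c["vertical_fov"])/2)
    return np.array([[f,0,c["cx"]],[0,f,c["cy"]],[0,0,1]]),np.array(c["distortion"],float),np.array(c["R"]),np.array(c["t"])
def ray(n,rc):
    k,d,R,t=K(n); u=cv2.undistortPoints(np.array([[[rc[1],rc[0]]]],float),k,d)[0,0]
    v=R.T@np.array([u[0],u[1],1]); return -R.T@t, v/np.linalg.norm(v)
def atz(n,rc,z):
    o,v=ray(n,rc); return o+v*(z-o[2])/v[2]
def tri(a,b):
    (o1,v1),(o2,v2)=ray("side",a),ray("top",b)
    s=np.linalg.lstsq(np.c_[v1,-v2],o2-o1,rcond=None)[0]; p,q=o1+s[0]*v1,o2+s[1]*v2
    return (p+q)/2,np.linalg.norm(p-q)
def proj(n,X):
    k,d,R,t=K(n); p=cv2.projectPoints(np.atleast_2d(X).astype(float),cv2.Rodrigues(R)[0],t,k,d)[0][:,0]; return p[:,::-1]
def save(n,f):
    im=get_image(n); cv2.imwrite("pics/"+f,im[:,:,::-1]); return im
E
python3 - <<'E'
from h import *
np.set_printoptions(precision=3,suppress=True)
for n in("side","top"):
    save(n,n+"0.png"); c=get_calibration(n); print(n,"cam at",-np.array(c["R"]).T@np.array(c["t"]))
names=["guard_grip","guard_foot","stand","slot","lip","header","valve_block","latch_pivot","latch_knob"]
for nm in names:
    for n in("side","top"):
        print(nm,n,[(np.round(d["location"]).astype(int).tolist(),round(d["score"],2)) for d in tip_of(n,nm)[:4]])
E
```

```text
pics
side cam at [ 0.242 -0.753  0.94 ]
top cam at [ 0.424 -0.006  1.427]
guard_grip side [([265, 217], 0.89), ([285, 294], 0.88), ([353, 204], 0.86), ([311, 410], 0.68)]
guard_grip top [([321, 421], 0.95), ([287, 334], 0.94), ([115, 439], 0.77), ([213, 383], 0.68)]
guard_foot side [([307, 419], 0.93), ([279, 191], 0.89), ([294, 309], 0.73), ([342, 216], 0.63)]
guard_foot top [([102, 430], 0.74), ([315, 319], 0.73), ([197, 381], 0.66), ([302, 401], 0.64)]
stand side [([301, 311], 0.82)]
stand top [([196, 386], 0.77)]
slot side [([187, 268], 0.9), ([153, 265], 0.24)]
slot top [([186, 212], 0.67)]
lip side [([183, 267], 0.83)]
lip top [([193, 212], 0.57)]
header side [([296, 310], 0.74), ([153, 266], 0.55), ([152, 264], 0.3)]
header top [([181, 205], 0.82)]
valve_block side [([154, 263], 0.9)]
valve_block top [([186, 204], 0.79)]
latch_pivot side [([154, 258], 0.92)]
latch_pivot top []
latch_knob side [([149, 245], 0.71), ([188, 266], 0.66)]
latch_knob top [([204, 157], 0.52)]
```

View pics/side0.png

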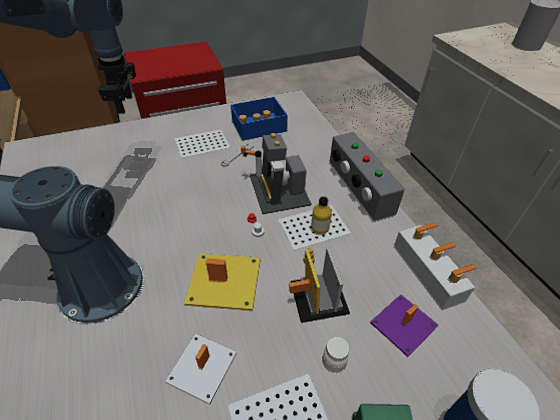

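View pics/top0.png

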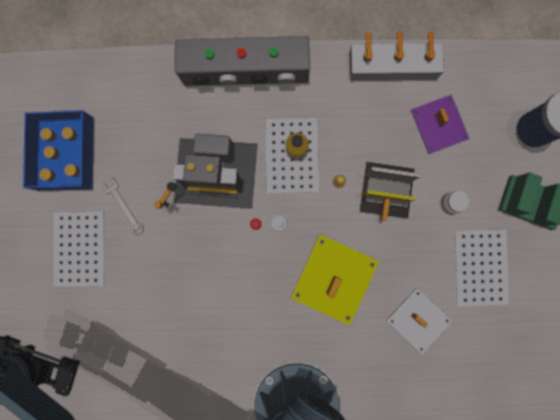

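The side view shows the stand with guard and steel plate at about (290, 315) and the frame at about (180, 275). In the top view the stand is at (190, 388), the frame at (180, 215), and the orange lever is swung out left at about (200, 160). The flat yellow, white and purple plates are look-alikes.

```bash
python3 - <<'E'
from h import *
np.set_printoptions(precision=3,suppress=True)
s=cv2.imread("pics/side0.png");t=cv2.imread("pics/top0.png")
c=lambda im,r,q:cv2.resize(im[r:r+75,q:q+100],(400,300),interpolation=cv2.INTER_CUBIC)
cv2.imwrite("pics/crop0.png",np.vstack([np.hstack([c(s,125,225),c(s,245,270)]),np.hstack([c(t,130,150),c(t,150,340)])]))
P=dict(guard_grip=((285,294),(213,383)),guard_foot=((294,309),(197,381)),stand=((301,311),(196,386)),slot=((187,268),(186,212)),lip=((183,267),(193,212)),header=((153,266),(181,205)),valve_block=((154,263),(186,204)),latch_knob=((149,245),(204,157)))
for k,(a,b) in P.items(): print(k,*tri(a,b))
for n,rc,z in [("side",(301,311),0),("top",(196,386),0),("side",(187,268),.016),("top",(186,212),.016),("top",(193,212),.029),("side",(183,267),.029),("top",(181,205),.154),("side",(153,266),.154),("top",(186,204),.169),("side",(154,263),.169),("side",(154,258),.112),("side",(149,245),.118),("top",(204,157),.118)]: print(n,rc,z,atz(n,rc,z))
E
```

```text
guard_grip [ 0.496 -0.227  0.064] 0.001962054552788237
guard_foot [ 0.542 -0.233  0.003] 0.00219774811842921
stand [ 0.544 -0.248 -0.011] 0.005391472465974867
slot [0.579 0.213 0.018] 0.001636606438687462
lip [0.565 0.206 0.046] 0.013753688259423146
header [0.572 0.205 0.175] 0.004262275348680364
valve_block [0.562 0.208 0.172] 0.0023761802615598518
latch_knob [0.531 0.334 0.112] 0.007565565107292614
side (301, 311) 0 [ 0.538 -0.253  0.   ]
top (196, 386) 0 [ 0.546 -0.247  0.   ]
side (187, 268) 0.016 [0.579 0.215 0.016]
top (186, 212) 0.016 [0.58  0.213 0.016]
top (193, 212) 0.029 [0.56  0.211 0.029]
side (183, 267) 0.029 [0.578 0.223 0.029]
top (181, 205) 0.154 [0.577 0.208 0.154]
side (153, 266) 0.154 [0.579 0.232 0.154]
top (186, 204) 0.169 [0.563 0.208 0.169]
side (154, 263) 0.169 [0.562 0.212 0.169]
side (154, 258) 0.112 [0.569 0.289 0.112]
side (149, 245) 0.118 [0.533 0.325 0.118]
top (204, 157) 0.118 [0.527 0.333 0.118]
```

View pics/crop0.png

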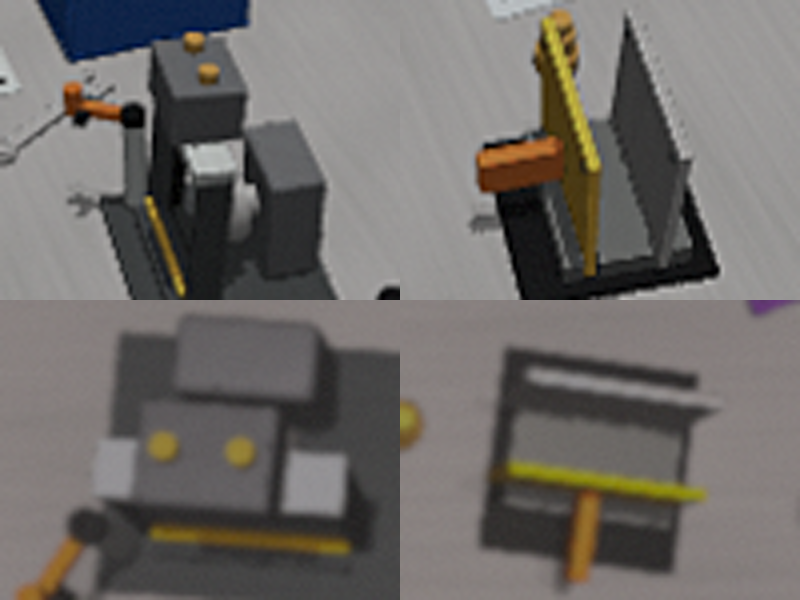

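The crops show the guard's top edge running (508,467)–(705,494) in crop pixels. The yellow lip runs (150,533)–(350,547) in the top view. The lever is out to the left, nearly fully open.

```bash
python3 - <<'E'
from h import *
np.set_printoptions(precision=4,suppress=True)
for k,a,b in [("guard top +y",(250,306.2),(191.8,367)),("guard top -y",(287,319.2),(198.5,416)),("fin tip top",(283.3,290.7),(219.5,384.2)),
 ("lip +y",(174.5,262.5),(188.3,187.5)),("lip -y",(198,270.7),(191.8,237.5)),
 ("knob top",(147,243.3),(204,157)),("hub top",(153,258),(187,172))]: print(k,*tri(a,b))
for rc in [(188.3,187.5),(191.8,237.5)]: print(atz("top",rc,.029))
for rc in [(191.8,367),(198.5,416)]: print(atz("top",rc,.140))
for rc in [(261,187.5),(187,172)]: print("hub",atz("top",(187,172),.112))
# fit guard pose from networks + picked points
from scipy.optimize import least_squares
obs=[("side",(250,306.2),(0,.06,.13)),("top",(191.8,367),(0,.06,.13)),("side",(287,319.2),(0,-.06,.13)),("top",(198.5,416),(0,-.06,.13)),
("side",(283.3,290.7),(-.062,0,.072)),("top",(219.5,384.2),(-.062,0,.072)),("side",(285,294),(-.044,0,.054)),("top",(213,383),(-.044,0,.054))]
def pose(p): return Rn.from_euler("ZY",[p[3],p[4]]),p[:3]
def res(p):
    R,t=pose(p); return np.concatenate([(proj(n,R.apply(X)+t)[0]-rc) for n,rc,X in obs]+[[(p[2]-.010)*1000]])
r=least_squares(res,[.54,-.235,.01,0,0]); print(r.x[:3],np.degrees(r.x[3:]),"grip",pose(r.x)[0].apply([-.044,0,.054])+r.x[:3]); print(r.fun.round(1))
q=Rn.from_quat(sense()["tcp_rot"]); print(q.as_matrix()); print(sense()["time_s"])
E
```

```text
guard top +y [ 0.5461 -0.1794  0.1343] 0.0019202992194560758
guard top -y [ 0.5281 -0.2973  0.1367] 0.003274836987368359
fin tip top [ 0.4822 -0.2283  0.0796] 0.004691274133381823
lip +y [0.5765 0.275  0.0271] 0.005003747818417773
lip -y [0.5625 0.1435 0.031 ] 0.0016107151526600022
knob top [0.5279 0.3317 0.123 ] 0.00214712060886991
hub top [0.5705 0.2973 0.1101] 0.0025808428484467892
[0.5739 0.2753 0.029 ]
[0.5619 0.144  0.029 ]
[ 0.5447 -0.1783  0.14  ]
[ 0.5263 -0.2959  0.14  ]
hub [0.569  0.2972 0.112 ]
hub [0.569  0.2972 0.112 ]
[ 0.5438 -0.2384  0.0097] [-9.4589 -2.9157] grip [ 0.4978 -0.2308  0.0614]
[-1.6 -0.1 -1.  -0.1 -0.8 -0.9 -0.5  0.2  0.5 -2.1  0.3 -0.   1.3  1.4
 -0.2  1.1 -0.3]
[[-0.9499  0.3125 -0.    ]
 [ 0.3125  0.9499 -0.    ]
 [ 0.     -0.     -1.    ]]
1.0
```

```bash
cat >> h.py <<'E'
def go(grip,yaw,a,flip=0):
    """travel/dr from the present pose to hold grip point with tool yawed (deg, x-axis heading) and inclined a deg"""
    s=sense(); R0=Rn.from_quat(s["tcp_rot"]); p0=np.array(s["position"])
    R=Rn.from_euler("ZY",[yaw,-a],degrees=True)*Rn.from_matrix([[-1,0,0],[0,1,0],[0,0,-1]])
    R=R*Rn.from_euler("z",180*flip,degrees=True)
    tcp=np.array(grip)+.019*R.as_matrix()[:,2]
    print("travel",((tcp-p0)*1000).round(1).tolist(),"dr",np.degrees((R*R0.inv()).as_rotvec()).round(2).tolist())
E
python3 - <<'E'
from h import *
g=np.array([.498,-.231,.062]); d=Rn.from_euler("ZY",[-9.5,-26],degrees=True).apply([0,0,1])
go(g+d*.12,-9.5,26); go(g,-9.5,26)
E
```

```text
travel [274.7, -769.9, -85.9] dr [-6.23, -25.27, 8.56]
travel [326.6, -778.6, -193.8] dr [-6.23, -25.27, 8.56]
```

```bash
python3 -m crank '[{"travel":[20,-60,10],"dr":[0,0,1]},{"travel":[40,-120,10],"dr":[0,0,2]},{"travel":[60,-180,10],"dr":[0,0,3]},{"travel":[85,-240,10],"dr":[0,0,4]},{"travel":[105,-300,10],"dr":[-1,-3,5]},{"travel":[125,-360,10],"dr":[-2,-6,6]},{"travel":[145,-420,10],"dr":[-3,-10,7]},{"travel":[165,-480,10],"dr":[-4,-14,8]},{"travel":[190,-540,0],"dr":[-5,-18,8.5]},{"travel":[210,-600,-20],"dr":[-6,-22,8.5]},{"travel":[230,-660,-40],"dr":[-6.2,-25.3,8.6]},{"travel":[255,-720,-60],"dr":[-6.2,-25.3,8.6]}]' 1
python3 - <<'E'
from h import *
g=np.array([.498,-.231,.062]); d=Rn.from_euler("ZY",[-9.5,-26],degrees=True).apply([0,0,1])
go(g+d*.12,-9.5,26); go(g,-9.5,26)
E
```

```text
time_s: 2.5
position: [0.4257, -0.1549, 0.1863]
tcp_rot: [0.082, 0.971, -0.02, 0.226]
contact_force: [0.8, 0.7, 1.7]
finger_gap: 0.0879
grip_force: 0.0
travel [28.7, -68.8, -33.5] dr [0.11, 0.2, 0.14]
travel [80.5, -77.5, -141.3] dr [0.11, 0.2, 0.14]
```

```bash
python3 -m crank '[{"travel":[15,-40,-17],"dr":[0,0,0]},{"travel":[29,-69,-33],"dr":[0,0,0]},{"travel":[42,-71,-60],"dr":[0,0,0]},{"travel":[55,-73,-88],"dr":[0,0,0]},{"travel":[55,-73,-88],"dr":[0,0,0]},{"travel":[55,-73,-88],"dr":[0,0,0]}]' 1
python3 - <<'E'
from h import *
a=save("side","s1.png")[:,:,::-1];b=save("top","t1.png")[:,:,::-1]
c=lambda im,r,q:cv2.resize(im[r:r+100,q:q+100],(400,400),interpolation=cv2.INTER_CUBIC)
cv2.imwrite("pics/c1.png",np.hstack([c(a,220,240),c(b,160,330)]))
go([.498,-.231,.062],-9.5,26)
E
```

```text
time_s: 3.25
position: [0.4811, -0.225, 0.0988]
tcp_rot: [0.08, 0.971, -0.018, 0.225]
contact_force: [0.2, 0.3, 0.7]
finger_gap: 0.0883
grip_force: 0.0
travel [24.9, -6.9, -54.6] dr [0.08, 0.12, -0.06]
```

View pics/c1.png

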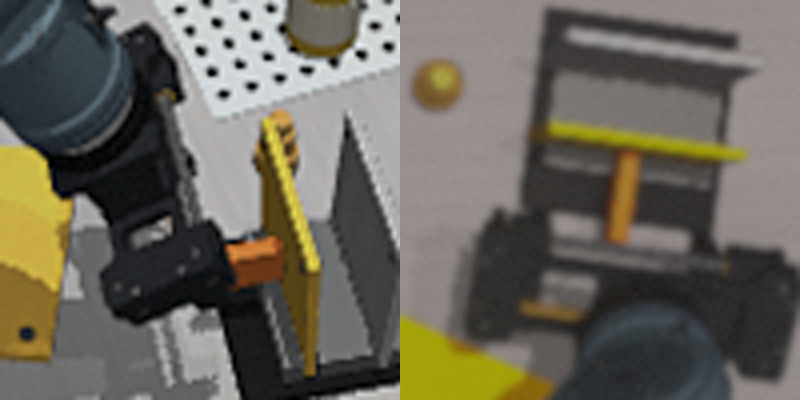

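The fin at top-crop (622,200) lies midway between the open fingers. I'll advance the remaining 60 mm and close.

```bash
python3 -m crank '[{"travel":[8,-2,-18],"dr":[0,0,0]},{"travel":[17,-5,-36],"dr":[0,0,0]},{"travel":[25,-7,-54],"dr":[0,0,0]},{"travel":[25,-7,-54],"dr":[0,0,0]},{"travel":[25,-7,-54],"dr":[0,0,0]}]' 1
python3 -m crank '[{"travel":[0,0,0],"dr":[0,0,0]},{"travel":[0,0,0],"dr":[0,0,0]},{"travel":[0,0,0],"dr":[0,0,0]},{"travel":[0,0,0],"dr":[0,0,0]},{"travel":[0,0,0],"dr":[0,0,0]},{"travel":[0,0,0],"dr":[0,0,0]},{"travel":[0,0,0],"dr":[0,0,0]},{"travel":[0,0,0],"dr":[0,0,0]}]' -1 50
```

```text
time_s: 3.98
position: [0.5062, -0.2323, 0.0452]
tcp_rot: [0.08, 0.971, -0.019, 0.225]
contact_force: [0.1, 0.2, 0.1]
finger_gap: 0.0881
grip_force: 0.0
time_s: 4.97
position: [0.5061, -0.2322, 0.044]
tcp_rot: [0.08, 0.971, -0.019, 0.225]
contact_force: [0.2, -1.8, -1.6]
finger_gap: 0.0116
grip_force: 50.0
```

```bash
python3 -m crank '[{"travel":[0,0,10],"dr":[0,0,0]},{"travel":[0,0,25],"dr":[0,0,0]},{"travel":[0,0,45],"dr":[0,0,0]},{"travel":[-5,0,70],"dr":[0,0,0]},{"travel":[-20,0,100],"dr":[0,0,0]},{"travel":[-50,30,120],"dr":[0,0,0]},{"travel":[-70,80,120],"dr":[0,0,0]},{"travel":[-80,130,120],"dr":[0,0,0]},{"travel":[-80,185,120],"dr":[0,0,0]},{"travel":[-80,240,120],"dr":[0,0,0]},{"travel":[-80,300,120],"dr":[0,0,0]},{"travel":[-80,360,120],"dr":[0,0,0]}]'
python3 -m crank '[{"travel":[0,0,0],"dr":[0,0,0]},{"travel":[0,0,0],"dr":[0,0,0]}]'
python3 - <<'E'
from h import *
a=save("side","s2.png")[:,:,::-1];b=save("top","t2.png")[:,:,::-1]
s=sense(); g=np.array(s["position"])-.019*Rn.from_quat(s["tcp_rot"]).as_matrix()[:,2]
print(g,proj("side",g),proj("top",g))
r1,q1=(proj("side",g)[0]-70).astype(int);r2,q2=(proj("top",g)[0]-70).astype(int)
print(r1,q1,r2,q2)
c=lambda im,r,q:cv2.resize(im[r:r+140,q:q+140],(400,400),interpolation=cv2.INTER_CUBIC)
cv2.imwrite("pics/c2.png",np.hstack([c(a,r1,q1),c(b,r2,q2)]))
E
```

```text
time_s: 6.48
position: [0.4256, 0.1221, 0.1648]
tcp_rot: [0.081, 0.971, -0.019, 0.225]
contact_force: [1.0, -0.1, -2.7]
finger_gap: 0.0117
grip_force: 50.0
time_s: 6.72
position: [0.4255, 0.1208, 0.1638]
tcp_rot: [0.079, 0.971, -0.019, 0.223]
contact_force: [-0.7, -0.8, -2.7]
finger_gap: 0.0119
grip_force: 50.0
[0.41792978 0.1204309  0.18098546] [[178.30763967 227.51612595]] [[247.35555948 241.39225512]]
108 157 177 171
```

View pics/c2.png

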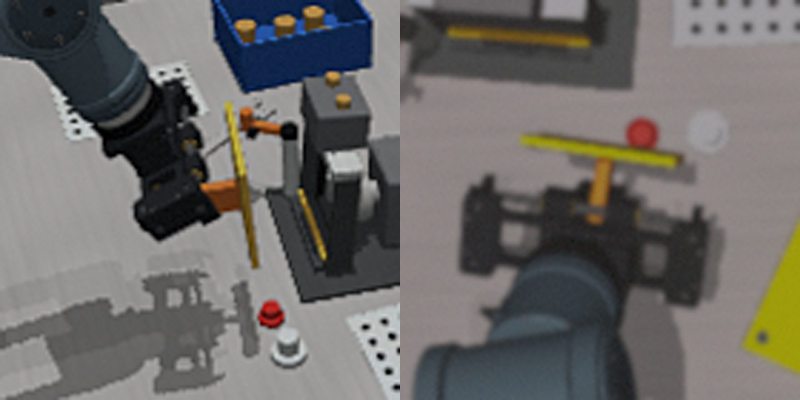

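```bash
python3 - <<'E'
from h import *
from scipy.optimize import least_squares
np.set_printoptions(precision=4,suppress=True)
s=sense(); RT=Rn.from_quat(s["tcp_rot"]); p=np.array(s["position"]); g=p-.019*RT.as_matrix()[:,2]
obs=[("side",(143.7,237.2),(0,.06,.13)),("top",(225.7,213.7),(0,.06,.13)),("side",(171,241.7),(0,-.06,.13)),("top",(233,269),(0,-.06,.13)),("side",(200.7,246.6),(0,-.06,0))]
def res(x):
    R=Rn.from_euler("ZY",x[3:5]); return np.concatenate([proj(n,R.apply(X)+x[:3])[0]-rc for n,rc,X in obs])
r=least_squares(res,[.46,.12,.13,-.16,-.05]); R=Rn.from_euler("ZY",r.x[3:]); 
print(r.x[:3],np.degrees(r.x[3:]),r.fun.round(1)); print("grip",R.apply([-.044,0,.054])+r.x[:3],"tcp grasp",g)
z=RT.as_matrix()[:,2];y=RT.as_matrix()[:,1];print("tool tilt",np.degrees(np.arctan2(np.hypot(z[0],z[1]),-z[2])),"yaw z",np.degrees(np.arctan2(z[1],z[0])),"yaw y",np.degrees(np.arctan2(y[1],y[0]))-90)
print("graspt in guard",R.inv().apply(g-r.x[:3]))
for n in("slot","lip","header","latch_pivot","latch_knob"):
  for c in ("side","top"):
    d=tip_of(c,n)
    if d: print(n,c,np.round(d[0]["location"],1),round(d[0]["score"],2),atz(c,d[0]["location"],dict(slot=.016,lip=.029,header=.154,latch_pivot=.112,latch_knob=.118)[n]))
E
```

```text
[0.4644 0.1111 0.1298] [-9.3626 -3.191 ] [ 0.2 -0.6 -0.3  0.3 -1.8  0.3  0.3 -0.4  1.8  0.3]
grip [0.418  0.1188 0.1813] tcp grasp [0.4179 0.1204 0.181 ]
tool tilt 25.94325452626199 yaw z -9.62606938442001 yaw y -9.611641067416016
graspt in guard [-0.0444  0.0016  0.0537]
slot side [187.6 268. ] 0.84 [0.5779 0.212  0.016 ]
slot top [184.1 211.1] 0.93 [0.585 0.215 0.016]
lip top [189.6 214.2] 0.93 [0.5689 0.2049 0.029 ]
header side [157.3 268.6] 0.79 [0.5797 0.2074 0.154 ]
header top [180.4 205.6] 0.69 [0.5784 0.2065 0.154 ]
latch_pivot side [151.7 260.1] 0.8 [0.5804 0.2992 0.112 ]
latch_pivot top [184.8 170. ] 0.93 [0.5746 0.3022 0.112 ]
latch_knob side [148.6 245.7] 0.53 [0.5359 0.3261 0.118 ]
latch_knob top [202.8 155.8] 0.65 [0.5303 0.3363 0.118 ]
```

Guard is held squarely with the grasp at guard_grip. Next are the entry poses.

```bash
cat >> h.py <<'E'
SLOT=np.array([.5835,.209,.016]); FY=-5.5
def foot(x,y,z,L,rel=None):
    F=Rn.from_euler("z",FY,degrees=True); G=Rn.from_euler("y",-L,degrees=True)
    print((x,y,z,L),end=" "); go(SLOT+F.apply(np.array([x,y,z])/1000+G.apply([-.044,0,.054])),FY,23+L)
E
python3 - <<'E'
from h import *
foot(-45,0,60,13);foot(-45,0,40,13);foot(-25,0,30,13);foot(-5,0,22,13)
E
```

```text
(-45, 0, 60, 13) travel [68.8, 97.3, -60.5] dr [-1.33, -9.96, 3.99]
(-45, 0, 40, 13) travel [68.8, 97.3, -80.5] dr [-1.33, -9.96, 3.99]
(-25, 0, 30, 13) travel [88.7, 95.4, -90.5] dr [-1.33, -9.96, 3.99]
(-5, 0, 22, 13) travel [108.6, 93.5, -98.5] dr [-1.33, -9.96, 3.99]
```

```bash
python3 -m crank '[{"travel":[0,30,0],"dr":[0,-2,1]},{"travel":[10,65,-10],"dr":[-0.6,-5,2]},{"travel":[30,97,-30],"dr":[-1,-8,3]},{"travel":[55,97,-50],"dr":[-1.3,-10,4]},{"travel":[69,97,-70],"dr":[-1.3,-10,4]},{"travel":[69,97,-80],"dr":[-1.3,-10,4]},{"travel":[80,96,-87],"dr":[-1.3,-10,4]},{"travel":[89,95,-90],"dr":[-1.3,-10,4]},{"travel":[89,95,-90],"dr":[-1.3,-10,4]},{"travel":[89,95,-90],"dr":[-1.3,-10,4]}]'
python3 - <<'E'
from h import *
foot(-25,0,30,13);foot(-5,0,22,13);foot(-3,0,12,13);foot(-1,0,2,13)
a=save("side","s3.png")[:,:,::-1];b=save("top","t3.png")[:,:,::-1]
c=lambda im,r,q:cv2.resize(im[r:r+100,q:q+100],(400,400),interpolation=cv2.INTER_CUBIC)
cv2.imwrite("pics/c3.png",np.hstack([c(a,120,205),c(b,140,160)]))
E
```

```text
time_s: 8.57
position: [0.5155, 0.2155, 0.0743]
tcp_rot: [0.045, 0.95, -0.014, 0.309]
contact_force: [-0.5, -0.0, -2.9]
finger_gap: 0.0119
grip_force: 50.0
(-25, 0, 30, 13) travel [-0.5, 0.1, -1.0] dr [-0.04, 0.08, -0.03]
(-5, 0, 22, 13) travel [19.4, -1.8, -9.0] dr [-0.04, 0.08, -0.03]
(-3, 0, 12, 13) travel [21.4, -2.0, -19.0] dr [-0.04, 0.08, -0.03]
(-1, 0, 2, 13) travel [23.4, -2.2, -29.0] dr [-0.04, 0.08, -0.03]
```

View pics/c3.png

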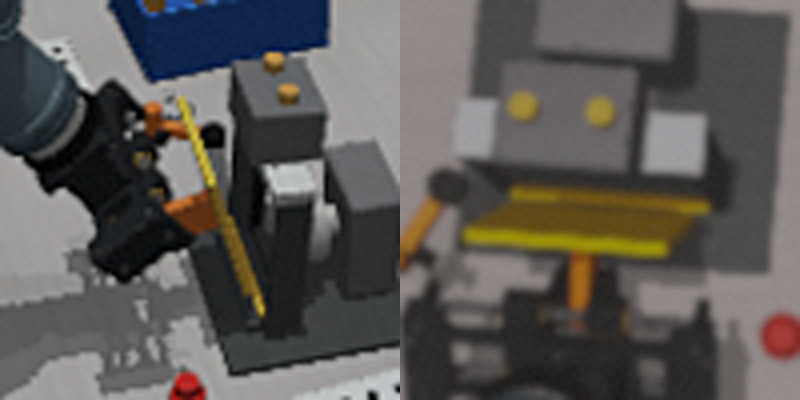

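The guard is in front of the frame, leaning out: its top edge runs (465,234)–(667,248), nearly parallel to the lip at (512,190)–(708,207). I'll check the sideways offset.

```bash
python3 - <<'E'
from h import *
np.set_printoptions(precision=4,suppress=True)
F=Rn.from_euler("z",FY,degrees=True)
p=lambda x,y:(140+y/4,160+(x-400)/4)
for n,l,r,z in [("guardtop",(465,234),(667,248),.173),("lip",(512,190),(708,207),.029)]:
    a,b=atz("top",p(*l),z),atz("top",p(*r),z); d=a-b; print(n,"mid in frame",F.inv().apply((a+b)/2-SLOT)*1000,"len",np.linalg.norm(d)*1000,"yaw",-np.degrees(np.arctan2(d[0],d[1])))
E
```

```text
guardtop mid in frame [-54.1169  -0.5852 157.    ] len 119.5529817603323 yaw -5.127620481033009
lip mid in frame [-14.4924  -0.7923  13.    ] len 129.3844138509818 yaw -6.171541931656558
```

```bash
python3 -m crank '[{"travel":[10,-1,-5],"dr":[0,0,0]},{"travel":[19,-2,-9],"dr":[0,0,0]},{"travel":[20,-2,-13],"dr":[0,0,0]},{"travel":[20.5,-2,-16],"dr":[0,0,0]},{"travel":[21,-2,-19],"dr":[0,0,0]},{"travel":[21.5,-2,-22],"dr":[0,0,0]},{"travel":[22,-2,-24],"dr":[0,0,0]},{"travel":[22,-2,-24],"dr":[0,0,0]}]'
python3 - <<'E'
from h import *
foot(-2,0,6,13);foot(-1,0,2,13)
E
```

```text
time_s: 9.68
position: [0.5371, 0.2135, 0.0497]
tcp_rot: [0.045, 0.95, -0.015, 0.309]
contact_force: [-0.3, -0.6, -3.0]
finger_gap: 0.0114
grip_force: 50.0
(-2, 0, 6, 13) travel [0.8, -0.1, -0.4] dr [-0.02, 0.03, -0.06]
(-1, 0, 2, 13) travel [1.8, -0.2, -4.4] dr [-0.02, 0.03, -0.06]
```

```bash
python3 -m crank '[{"travel":[0.5,0,-1.5],"dr":[0,0,0]},{"travel":[1,0,-3],"dr":[0,0,0]},{"travel":[1.5,0,-4.5],"dr":[0,0,0]},{"travel":[2,0,-5.5],"dr":[0,0,0]},{"travel":[2,0,-5.5],"dr":[0,0,0]}]'
python3 - <<'E'
from h import *
foot(-1,0,2,13);foot(-1,0,2,8);foot(-1,0,1,3);foot(-0.5,0,1,-2);foot(0,0,1,-5)
E
```

```text
time_s: 10.3
position: [0.5393, 0.2135, 0.0444]
tcp_rot: [0.045, 0.95, -0.014, 0.309]
contact_force: [-0.3, -0.0, -2.6]
finger_gap: 0.0114
grip_force: 50.0
(-1, 0, 2, 13) travel [-0.4, -0.2, 0.9] dr [-0.02, 0.05, -0.05]
(-1, 0, 2, 8) travel [2.1, -0.5, 4.6] dr [0.46, 5.02, -0.05]
(-1, 0, 1, 3) travel [5.0, -0.7, 7.1] dr [0.93, 10.0, -0.05]
(-0.5, 0, 1, -2) travel [8.6, -1.1, 10.3] dr [1.41, 14.98, -0.05]
(0, 0, 1, -5) travel [11.1, -1.3, 12.1] dr [1.7, 17.97, -0.05]
```

```bash
python3 -m crank '[{"travel":[1,0,2],"dr":[0.2,2.5,0]},{"travel":[2,-0.5,4],"dr":[0.4,5,0]},{"travel":[3.5,-0.5,5],"dr":[0.7,7.5,0]},{"travel":[5,-0.7,7],"dr":[0.9,10,0]},{"travel":[7,-1,8.5],"dr":[1.2,12.5,0]},{"travel":[8.6,-1,10],"dr":[1.4,15,0]},{"travel":[8.6,-1,10],"dr":[1.4,15,0]}]'
python3 - <<'E'
from h import *
foot(-0.5,0,1,-2);foot(0,0,0,-5)
E
```

```text
time_s: 11.18
position: [0.5481, 0.2124, 0.0545]
tcp_rot: [0.047, 0.982, -0.009, 0.182]
contact_force: [-0.6, -1.1, -2.6]
finger_gap: 0.0116
grip_force: 50.0
(-0.5, 0, 1, -2) travel [-0.2, 0.0, 0.2] dr [-0.0, -0.03, -0.0]
(0, 0, 0, -5) travel [2.3, -0.2, 1.0] dr [0.28, 2.96, -0.0]
```

```bash
python3 -m crank '[{"travel":[1.2,0,0.6],"dr":[0.1,1.5,0]},{"travel":[2.3,0,1],"dr":[0.3,3,0]},{"travel":[2.5,0,0],"dr":[0.3,3,0]},{"travel":[2.5,0,-1],"dr":[0.3,3,0]},{"travel":[2.5,0,-1],"dr":[0.3,3,0]}]'
```

```text
time_s: 11.8
position: [0.55, 0.2126, 0.0551]
tcp_rot: [0.047, 0.987, -0.008, 0.156]
contact_force: [-15.9, -3.0, 20.2]
finger_gap: 0.0116
grip_force: 50.0
```

```bash
python3 - <<'E'
from h import *
foot(0,0,0,-5)
a=save("side","s4.png")[:,:,::-1];b=save("top","t4.png")[:,:,::-1]
c=lambda im,r,q:cv2.resize(im[r:r+100,q:q+100],(400,400),interpolation=cv2.INTER_CUBIC)
cv2.imwrite("pics/c4.png",np.hstack([c(a,120,205),c(b,140,160)]))
E
```

```text
(0, 0, 0, -5) travel [0.4, -0.4, 0.5] dr [0.02, -0.07, -0.06]
```

View pics/c4.png

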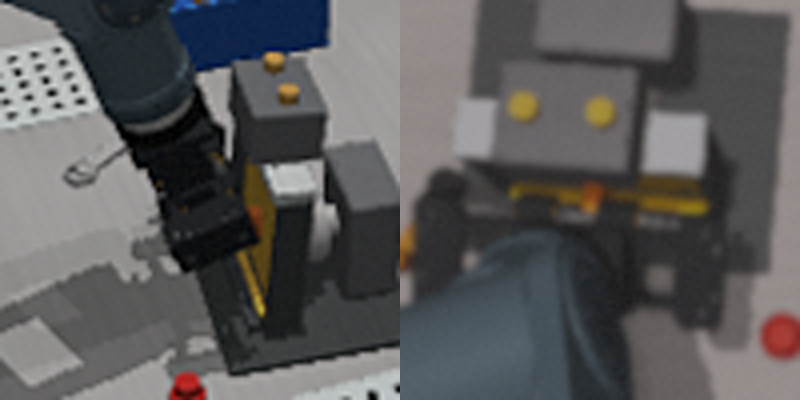

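The guard sits upright under the header and presses on both floor and stops (20 N up, 16 N back). I'll release and back off.

```bash
python3 -m crank '[{"travel":[0,0,0.5],"dr":[0,0,0]},{"travel":[0,0,0.5],"dr":[0,0,0]},{"travel":[0,0,0.5],"dr":[0,0,0]},{"travel":[0,0,0.5],"dr":[0,0,0]},{"travel":[0,0,0.5],"dr":[0,0,0]},{"travel":[0,0,0.5],"dr":[0,0,0]}]' 0
python3 -m crank '[{"travel":[-15,1.5,5],"dr":[0,0,0]},{"travel":[-35,3,15],"dr":[0,0,0]},{"travel":[-65,6,35],"dr":[0,0,0]},{"travel":[-100,10,70],"dr":[0,0,0]},{"travel":[-150,10,110],"dr":[0,0,0]},{"travel":[-170,10,130],"dr":[0,0,0]},{"travel":[-170,10,130],"dr":[0,0,0]}]'
python3 - <<'E'
from h import *
a=save("side","s5.png")[:,:,::-1];b=save("top","t5.png")[:,:,::-1]
c=lambda im,r,q:cv2.resize(im[r:r+100,q:q+100],(400,400),interpolation=cv2.INTER_CUBIC)
cv2.imwrite("pics/c5.png",np.hstack([c(a,120,205),c(b,140,150)]))
np.set_printoptions(precision=4,suppress=True)
for n in("guard_grip","latch_knob","latch_pivot"):
  for c in ("side","top"):
    for d in tip_of(c,n)[:5]: print(n,c,np.round(d["location"],1),round(d["score"],2),atz(c,d["location"],dict(guard_grip=.074,latch_pivot=.112,latch_knob=.118)[n]))
E
```

```text
time_s: 12.65
position: [0.5503, 0.2125, 0.0538]
tcp_rot: [0.047, 0.987, -0.007, 0.156]
contact_force: [0.4, 0.1, 0.7]
finger_gap: 0.0441
grip_force: 0.0
time_s: 13.52
position: [0.3798, 0.2232, 0.1857]
tcp_rot: [0.046, 0.986, -0.006, 0.158]
contact_force: [0.3, 0.0, -0.1]
finger_gap: 0.044
grip_force: 0.0
guard_grip side [313.4 408.8] 0.88 [ 0.7285 -0.4085  0.074 ]
guard_grip side [355.9 200.2] 0.7 [ 0.2192 -0.3342  0.074 ]
guard_grip side [267.2 215.2] 0.68 [ 0.3115 -0.1049  0.074 ]
guard_grip side [176.2 259.1] 0.58 [0.5477 0.2171 0.074 ]
guard_grip top [286.  332.1] 0.89 [ 0.3169 -0.0937  0.074 ]
guard_grip top [318.7 421.5] 0.73 [ 0.23   -0.3158  0.074 ]
guard_grip top [113.6 439. ] 0.68 [ 0.7487 -0.379   0.074 ]
guard_grip top [194.3 206.9] 0.66 [0.5527 0.2168 0.074 ]
latch_knob side [148.1 245.3] 0.7 [0.5354 0.3294 0.118 ]
latch_knob side [298.4 312. ] 0.48 [ 0.5061 -0.3105  0.118 ]
latch_knob top [204.1 157.9] 0.69 [0.527 0.331 0.118]
latch_pivot side [155.4 259. ] 0.8 [0.5699 0.2804 0.112 ]
latch_pivot top [208.4 126.3] 0.73 [0.5184 0.4121 0.112 ]
latch_pivot top [185.2 172.3] 0.57 [0.5735 0.2964 0.112 ]
latch_pivot top [185. 207.] 0.17 [0.5721 0.2102 0.112 ]
```

View pics/c5.png

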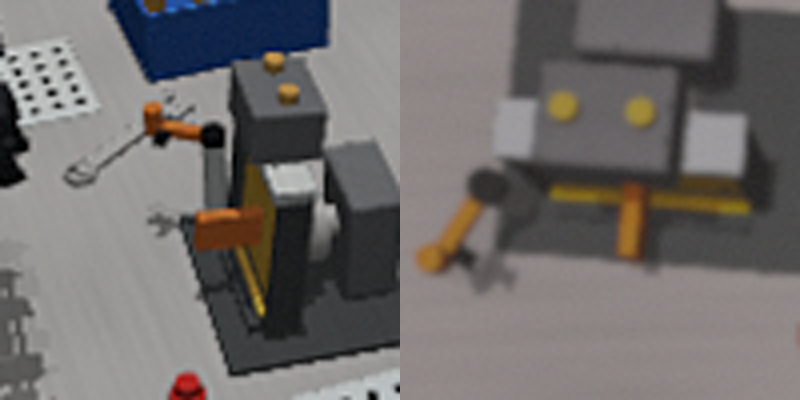

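The guard stands home in the slot with the fin at about (627,222). The latch is still open, with the knob at top-crop (432,258), or world (0.528, 0.331). Now I'll grip the knob and drag it round its arc.

```bash
cat >> h.py <<'E'
PIV=np.array([.572,.298,.119])
def knob(th): return PIV+Rn.from_euler("z",FY,degrees=True).apply(.055*np.array([-np.sin(th),-np.cos(th),0]))
def tcp(p,yaw,a):
    z=Rn.from_euler("ZY",[yaw,-a],degrees=True).apply([0,0,-1]); go(np.array(p)-.019*z,yaw,a)
E
python3 - <<'E'
from h import *
k=np.array([.528,.331,.119]); print(knob(2.1))
tcp(k+[-.05,0,.07],FY,37); tcp(k,FY,37)
for t in np.arange(2.1,-.11,-.15): print(round(t,2),((knob(t)-knob(2.1))*1000).round(1)[:2])
E
```

```text
[0.52740336 0.33018913 0.119     ]
travel [97.7, 108.8, 6.1] dr [-1.79, -19.06, -0.0]
travel [147.7, 108.8, -63.9] dr [-1.79, -19.06, -0.0]
2.1 [0. 0.]
1.95 [-4.3 -7. ]
1.8 [ -7.5 -14.6]
1.65 [ -9.6 -22.6]
1.5 [-10.4 -30.8]
1.35 [-10. -39.]
1.2 [ -8.3 -47.1]
1.05 [ -5.5 -54.9]
0.9 [ -1.6 -62.1]
0.75 [  3.4 -68.7]
0.6 [  9.3 -74.4]
0.45 [ 16.  -79.2]
0.3 [ 23.4 -82.9]
0.15 [ 31.2 -85.5]
0.0 [ 39.3 -86.9]
```

```bash
python3 -m crank '[{"travel":[30,35,5],"dr":[-0.5,-6,0]},{"travel":[60,70,6],"dr":[-1,-12,0]},{"travel":[98,109,6],"dr":[-1.8,-19,0]},{"travel":[98,109,6],"dr":[-1.8,-19,0]},{"travel":[115,109,-18],"dr":[-1.8,-19,0]},{"travel":[132,109,-42],"dr":[-1.8,-19,0]},{"travel":[148,109,-64],"dr":[-1.8,-19,0]},{"travel":[148,109,-64],"dr":[-1.8,-19,0]},{"travel":[148,109,-64],"dr":[-1.8,-19,0]}]' 0
python3 -m crank '[{"travel":[0,0,0],"dr":[0,0,0]},{"travel":[0,0,0],"dr":[0,0,0]},{"travel":[0,0,0],"dr":[0,0,0]},{"travel":[0,0,0],"dr":[0,0,0]},{"travel":[0,0,0],"dr":[0,0,0]}]' -1 10
python3 - <<'E'
from h import *
tcp([.528,.331,.119],FY,37)
E
```

```text
time_s: 15.05
position: [0.5281, 0.3311, 0.1205]
tcp_rot: [0.045, 0.947, -0.015, 0.317]
contact_force: [0.3, -0.0, 0.6]
finger_gap: 0.0439
grip_force: 0.0
time_s: 15.68
position: [0.5285, 0.3319, 0.1205]
tcp_rot: [0.045, 0.947, -0.015, 0.318]
contact_force: [-2.1, -0.1, 4.7]
finger_gap: 0.0175
grip_force: 10.0
travel [-0.5, -0.9, -1.5] dr [-0.05, 0.1, -0.07]
```

Knob is gripped (17.5 mm). Drag it round.

```bash
python3 -m crank '[{"travel":[-4.3,-7,0],"dr":[0,0,0]},{"travel":[-7.5,-14.6,0],"dr":[0,0,0]},{"travel":[-9.6,-22.6,0],"dr":[0,0,0]},{"travel":[-10.4,-30.8,0],"dr":[0,0,0]},{"travel":[-10,-39,0],"dr":[0,0,0]},{"travel":[-8.3,-47,0],"dr":[0,0,0]},{"travel":[-5.5,-55,0],"dr":[0,0,0]},{"travel":[-1.6,-62,0],"dr":[0,0,0]},{"travel":[-1.6,-62,0],"dr":[0,0,0]}]'
python3 - <<'E'
from h import *
tcp(knob(.9),FY,37)
E
```

```text
time_s: 16.8
position: [0.5272, 0.2685, 0.1199]
tcp_rot: [0.046, 0.947, -0.015, 0.317]
contact_force: [-0.9, 0.6, 1.7]
finger_gap: 0.0174
grip_force: 10.0
travel [-1.3, -0.4, -0.9] dr [0.01, 0.04, 0.05]
```

Low forces. Continue to closed, relative to θ = 0.9.

```bash
python3 -m crank '[{"travel":[5,-6.6,0],"dr":[0,0,0]},{"travel":[11,-12.3,0],"dr":[0,0,0]},{"travel":[17.6,-17,0],"dr":[0,0,0]},{"travel":[25,-20.8,0],"dr":[0,0,0]},{"travel":[32.8,-23.4,0],"dr":[0,0,0]},{"travel":[37,-24.2,0],"dr":[0,0,0]},{"travel":[41,-24.8,0],"dr":[0,0,0]},{"travel":[41,-24.8,0],"dr":[0,0,0]}]' -1 20
python3 - <<'E'
from h import *
tcp(knob(0),FY,37)
a=save("side","s6.png")[:,:,::-1];b=save("top","t6.png")[:,:,::-1]
c=lambda im,r,q:cv2.resize(im[r:r+100,q:q+100],(400,400),interpolation=cv2.INTER_CUBIC)
cv2.imwrite("pics/c6.png",np.hstack([c(a,120,205),c(b,140,150)]))
E
```

```text
time_s: 17.8
position: [0.568, 0.2447, 0.12]
tcp_rot: [0.045, 0.947, -0.015, 0.317]
contact_force: [-2.1, 2.2, 3.3]
finger_gap: 0.0171
grip_force: 20.0
travel [-1.3, -1.4, -1.0] dr [-0.02, 0.06, -0.05]
```

View pics/c6.png

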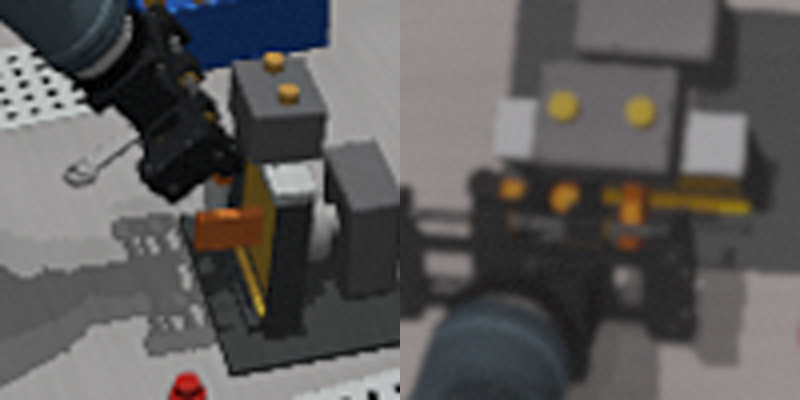

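The knob, at top-crop (565,196), is now across the guard's front, but there is no stop force yet. Push a few mm further.

```bash
python3 -m crank '[{"travel":[1.5,0,0],"dr":[0,0,0]},{"travel":[3,0,0],"dr":[0,0,0]},{"travel":[3,0,0],"dr":[0,0,0]}]'
python3 -m crank '[{"travel":[1.5,0,0],"dr":[0,0,0]},{"travel":[3,0,0],"dr":[0,0,0]},{"travel":[3,0,0],"dr":[0,0,0]}]'
```

```text
time_s: 18.27
position: [0.5706, 0.2443, 0.12]
tcp_rot: [0.045, 0.947, -0.015, 0.317]
contact_force: [-3.0, -0.2, 4.8]
finger_gap: 0.0169
grip_force: 20.0
time_s: 18.65
position: [0.5736, 0.244, 0.1199]
tcp_rot: [0.045, 0.947, -0.016, 0.317]
contact_force: [-3.4, -0.6, 5.1]
finger_gap: 0.0168
grip_force: 20.0
```

```bash
python3 -m crank '[{"travel":[0,0,0],"dr":[0,0,0]},{"travel":[0,0,0],"dr":[0,0,0]},{"travel":[0,0,0],"dr":[0,0,0]},{"travel":[0,0,0],"dr":[0,0,0]},{"travel":[-12,1,16],"dr":[0,0,0]},{"travel":[-30,3,40],"dr":[0,0,0]},{"travel":[-70,6,70],"dr":[0,0,0]},{"travel":[-120,10,90],"dr":[0,0,0]},{"travel":[-160,10,90],"dr":[0,0,0]},{"travel":[-160,10,90],"dr":[0,0,0]}]' -0.1
python3 - <<'E'
from h import *
np.set_printoptions(precision=4,suppress=True)
a=save("side","s7.png")[:,:,::-1];b=save("top","t7.png")[:,:,::-1]
c=lambda im,r,q:cv2.resize(im[r:r+66,q:q+66],(400,400),interpolation=cv2.INTER_CUBIC)
cv2.imwrite("pics/c7.png",np.hstack([c(a,140,235),c(b,155,160)]))
for n in("guard_grip","latch_knob","latch_pivot"):
  for c in ("side","top"):
    for d in tip_of(c,n)[:5]:
      X=atz(c,d["location"],dict(guard_grip=.074,latch_pivot=.112,latch_knob=.118)[n])
      if X[1]>.1: print(n,c,np.round(d["location"],1),round(d["score"],2),X)
print("expected closed",knob(0),proj("top",knob(0)),proj("side",knob(0)))
E
```

```text
time_s: 19.9
position: [0.4117, 0.2552, 0.2099]
tcp_rot: [0.044, 0.947, -0.014, 0.317]
contact_force: [-0.3, 0.7, 0.3]
finger_gap: 0.0395
grip_force: 0.0
guard_grip side [178.1 258.3] 0.66 [0.5419 0.2085 0.074 ]
guard_grip top [198.9 206.5] 0.63 [0.5411 0.218  0.074 ]
guard_grip top [185.4 211.5] 0.5 [0.5751 0.2049 0.074 ]
latch_knob side [159.6 263.6] 0.51 [0.5748 0.2452 0.118 ]
latch_knob top [186.5 190.4] 0.52 [0.5686 0.2502 0.118 ]
latch_knob top [189.6 212.4] 0.36 [0.5598 0.196  0.118 ]
latch_pivot side [153.6 259.5] 0.7 [0.5748 0.2895 0.112 ]
latch_pivot top [185.  169.4] 0.55 [0.5741 0.3037 0.112 ]
expected closed [0.5667 0.2433 0.119 ] [[187.1486 193.1264]] [[160.208  261.5634]]
```

View pics/c7.png

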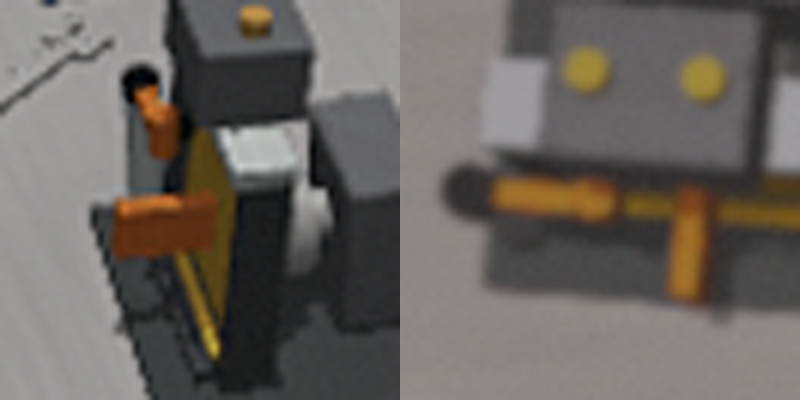

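Top crop: the lever runs from hub (470,191) to knob (600,200), parallel to the lip within about 1°, so it looks closed. To be sure it is seated, I'll push the knob gently from the front with shut fingers.

```bash
python3 - <<'E'
from h import *
tcp([.515,.249,.109],FY,25);tcp([.545,.246,.109],FY,25)
E
```

```text
travel [100.7, -5.5, -100.6] dr [1.15, 11.96, 0.0]
travel [130.7, -8.5, -100.6] dr [1.15, 11.96, 0.0]
```

```bash
python3 -m crank '[{"travel":[30,-2,-30],"dr":[0.5,5,0]},{"travel":[60,-4,-65],"dr":[1.1,12,0]},{"travel":[90,-5,-100],"dr":[1.1,12,0]},{"travel":[100,-5,-100],"dr":[1.1,12,0]},{"travel":[115,-7,-100],"dr":[1.1,12,0]},{"travel":[130,-8.5,-100],"dr":[1.1,12,0]},{"travel":[130,-8.5,-100],"dr":[1.1,12,0]}]' -1 20
python3 -m crank '[{"travel":[3,0,0],"dr":[0,0,0]},{"travel":[6,0,0],"dr":[0,0,0]},{"travel":[6,0,0],"dr":[0,0,0]}]'
```

```text
time_s: 21.18
position: [0.5453, 0.2466, 0.1119]
tcp_rot: [0.047, 0.975, -0.01, 0.218]
contact_force: [-0.2, -0.3, 0.4]
finger_gap: 0.0007
grip_force: 0.0
time_s: 21.55
position: [0.5494, 0.2464, 0.11]
tcp_rot: [0.046, 0.975, -0.01, 0.216]
contact_force: [-1.7, 0.9, 2.1]
finger_gap: 0.0005
grip_force: 0.8
```

```bash
python3 -m crank '[{"travel":[2,0,0],"dr":[0,0,0]},{"travel":[3,0,0],"dr":[0,0,0]},{"travel":[3,0,0],"dr":[0,0,0]}]'
python3 -m crank '[{"travel":[2,0,0],"dr":[0,0,0]},{"travel":[3,0,0],"dr":[0,0,0]},{"travel":[3,0,0],"dr":[0,0,0]}]'
```

```text
time_s: 21.92
position: [0.5506, 0.2462, 0.1094]
tcp_rot: [0.046, 0.976, -0.011, 0.214]
contact_force: [-14.9, 0.8, 10.4]
finger_gap: 0.0003
grip_force: 7.4
time_s: 22.3
position: [0.5514, 0.2461, 0.109]
tcp_rot: [0.046, 0.976, -0.012, 0.212]
contact_force: [-29.7, -1.8, 23.7]
finger_gap: 0.0005
grip_force: 14.7
```

It meets a firm stop (30 N without moving), so the latch is fully closed. Back off clear of everything and take a final look.

```bash
python3 -m crank '[{"travel":[-6,0,0],"dr":[0,0,0]},{"travel":[-25,2,0],"dr":[0,0,0]},{"travel":[-60,5,20],"dr":[0,0,0]},{"travel":[-110,10,60],"dr":[0,0,0]},{"travel":[-160,10,110],"dr":[0,0,0]},{"travel":[-180,10,120],"dr":[0,0,0]},{"travel":[-180,10,120],"dr":[0,0,0]},{"travel":[-180,10,120],"dr":[0,0,0]}]'
python3 - <<'E'
from h import *
a=save("side","s8.png")[:,:,::-1];b=save("top","t8.png")[:,:,::-1]
c=lambda im,r,q:cv2.resize(im[r:r+66,q:q+66],(400,400),interpolation=cv2.INTER_CUBIC)
cv2.imwrite("pics/c8.png",np.hstack([c(a,140,235),c(b,155,160)]))
E
```

```text
time_s: 23.3
position: [0.3757, 0.2561, 0.2293]
tcp_rot: [0.046, 0.975, -0.011, 0.216]
contact_force: [0.4, -0.3, -0.1]
finger_gap: 0.0004
grip_force: 0.0
```

View pics/c8.png

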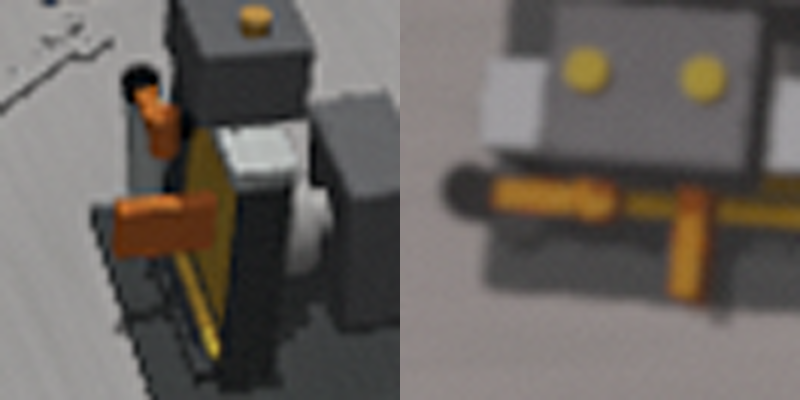

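The lever, hub (470,191) to knob (600,200), is unchanged and closed; the guard stands home with its fin at (690,245), and the robot is clear.

```bash
python3 -c "
from workcell import ctrl
print(ctrl.finish_job())"
```

```text
the job is handed in; nothing more can be done
None
```

The guard is upright in the frame against its stops, the latch is pushed closed to a firm stop, the arm is clear, and I handed the job in at about 23 s; no verdict came back.

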